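# Move the blow-off nozzle to the other quick-coupling outlet of the studio's air manifold

### The job

The spray gun's line is to go on the outlet of the bench air manifold that now holds the blow-off nozzle, so move the nozzle to the manifold's free outlet: hold the release collar of its outlet down until the spring lifts the nozzle free, draw it out, and push it straight down into the free outlet until it locks there, leaving both collars up. Use feel, not force: collar and nozzle each need only about 1.5 kg of push, and more than about 3 kg damages them. Leave the spray gun, the brush jar, the paint tin and the palette knife alone.

Things in the scene. Friction and masses are not known exactly. Their poses are not given: they have to be found in the camera images.
- manifold: Air manifold bolted to the bench: aluminium block 180 mm long (its y), 44 wide (its x), 40 high, foot tabs to 43 mm either side, two brass quick-coupling outlets pointing straight up. Beyond its -y end a round gauge lies face up (145 mm out, 39 mm high), beyond its +y end a brass feed elbow (138 mm out, 33 mm high). Origin: centre of the block's underside, on the bench; z up. Any yaw.
- outlet_a (a point): Outlet that holds the nozzle at the start, at +48 mm on the manifold's y. Point: centre of its release collar's top face at rest, 84 mm above the bench, on the outlet's axis; axes as the manifold's. Collar: black ring 40 mm across, hole 20 mm, on a 32 mm brass body; fingertips can press its flat rim beside or on both sides of the nozzle. Under it a 17.6 mm bore, locking jaws, and a spring valve.
- outlet_b (a point): The free outlet, the same in every size, at -48 mm on the manifold's y; the point is the centre of its collar's top face at rest. A nozzle pushed in meets the valve spring (4 N, 9 N when home) 25 mm deep (underside below this point); the push grows to 13 to 17 N as its ridge spreads the jaws, then drops; it locks at 35.5 mm and is hard against the bottom at about 37 mm. If not locked it rises back to 25 mm when let go.
- collar_a (a joint): How far the collar of outlet_a is down (m): 0 at rest, 0.005 at its stop. It needs 7 N to start and 12 to 14 N near the stop; only the last 1.5 mm frees the nozzle, and against the stop the force climbs steeply. Once the nozzle is free the spring lifts it 10.5 mm; it then stands loose in the outlet, underside 25 mm below the point, and stays there when the collar is let go.
- collar_b (a joint): The same for the collar of outlet_b. It need not be touched to push the nozzle in: the jaws give way to the nozzle's ridge and snap in behind it.
- nozzle: Round steel blow-off nozzle, 80 mm long, about 90 g. Origin: centre of its underside (plug end); z along it to the jet. From the underside: plug 10.4 mm diameter to 8 mm, cone to a 16 mm ridge at 13 to 15, groove 10.4 mm from 15 to 20, guide 16 mm from 20 to 28, tube from 29 to 70, tapered jet to 80. Locked, it stands upright, underside 35.5 mm below the outlet's point, 44.5 mm showing above the collar.
- nozzle_tube (a point): Point on the nozzle's axis 55 mm above its underside, on the plain 13 mm tube, the place to grip. Fingertips lower than 38 mm above the underside would strike the collar before the nozzle has locked.
- spray_gun: Bystander: spray gun with a white cup on a steel stand fixed to the bench, 0.13 m long, 0.30 m high. Origin: centre of the stand's base.
- brush_jar: Bystander: glass jar 80 mm across, 105 mm high, with brushes up to 0.25 m high. Origin: centre of its underside.
- paint_tin: Bystander: tin 100 mm across, 110 mm high. Origin: centre of its underside.
- palette_knife: Bystander: palette knife lying along its x, 0.2 m long, 16 mm high. Origin: under the middle of it.

How it is judged:
By the outcome, as a careful person would: the job done as asked, in the order asked, and still so for the second after the job is handed in, with the robot touching nothing.
It also fails if it takes over 64 s, if anything falls off the work surface, if the arm or the gripper's body presses on something with over 40 N, if the wrist force passes 120 N, or if a joint passes its speed limit or range.

### The arm

A 6-joint arm with a two-finger parallel gripper is mounted at the origin on the work surface. World frame = base frame: x ahead of the robot, y to its left, z up, the work surface at z = 0. Lengths are in m, angles in degrees, forces in N, time in s.
With the tool pointing down it reaches from about 0.4 to 0.825 m from the base axis. Payload 7 kg.
Tool frame: the origin (TCP) lies at the very end of the fingers, on their centre line; the grasp point (between the pads) lies 19 mm behind it (ctrl.pinch_z is the distance from the TCP to the grasp point, in m); z points along the fingers, x is the direction in which the jaws open and shut, and the axes are right-handed (so a half turn about z gives the same grasp; the last joint's range is limited). The gripper opens to 88 mm and grips with 3 to 60 N. Pads are 19 mm wide; open, the fingers measure 130 mm over their backs; the gripper's body (78 mm by 193 mm) begins 47 mm behind the grasp point.
Start: joints at [93.341, 20.546, 0.682, 0, -70.136, -16.507], TCP at [0.154, 0.657, 0.227] pointing down, gripper open.
Joint ranges: [-176.03, 176.03], [-82.01, 121.73], [-58.28, 71.71], [-173.87, 95.51], [-174.79, -0.11], [-173.66, 173.66]. Speed limits (degrees/s): [136.94, 136.94, 172.46, 180, 180, 180].

### API

Orientations are given as [roll, pitch, yaw] about the fixed x, y, z axes, in that order (R = Rz(yaw) Ry(pitch) Rx(roll)).
In Python, from plant import ctrl gives the robot as it stands.
- The arm moves only by the tool carry_out, never from a script. Its argument "increments" is a list of rows, each a list of 7 numbers: the turn, a rotation vector about the world's x, y, z in degrees, then the shift along the world's x, y, z in mm, then the closure, from 0 (fully open) to 1 (shut). In form: [[ax, ay, az, dx, dy, dz, grip], ...]. A call has 1 to 20 rows; each row is the pose to reach, as a shift and turn from the pose commanded when the call began; what a row does not reach only later rows make up. A row lasts 1/8 s, in which the tool goes at most 62.5 mm and 10.7 degrees, less where a joint would pass 70% of its speed; a pose out of reach is approached as far as the arm can. A call with a gripper value outside its range is refused whole. The fingers move at their own pace and stop on an object; the grip force is fixed at half the most. Time passes only in rows, so rows that repeat a pose let the fingers close. It gives the time, the measured TCP pose, the force and the opening at its end, in the units of the state.
- ctrl.get_obs(): the state, without advancing time (a new reading comes with each control period).
- ctrl.snapshot(name): name is "side" or "top"; returns a dict with "pixels" (420x560x3 uint8, blue, green, red), "intrinsics" (3x3 intrinsics, pixels), "dist" ([k1, k2, p1, p2, k3] as OpenCV has them; the pictures are not rectified), "rvec" (rotation vector, rad) and "tvec" (3), from world to camera coordinates, as OpenCV has them. Camera axes: x right, y down, z forward; pixel columns grow to the right and rows downward; lengths in m; the calibration is good to about 2 mm. A picture is of the moment at which its call begins. There is no depth.
- ctrl.close_job(): hands the job in, once; it reports no verdict.
Trained networks look in a picture, given as the dict that the camera call returned (one of the last four; its "shot" number tells which), for a name from the list of things; names that differ only in an ending like _2 or _b are one class to them, and where a whole thing is asked for, a point or a joint stands for the part that bears it (a point fixed in the world has none). Each returns a list of dicts, best first, with "confidence" (0 to 1); they miss things now and then, are a little off and sometimes report something else, mostly with a low value. They report only what shows in the picture. A call takes as long as a camera call.
- ctrl.search_frame(picture, label): "centre" ([x, y, z] in m, in world coordinates, good to about 4 mm: the middle of the surface that is visible of it).
- ctrl.outline_of(picture, label): "pixels" (420x560 bool, what is visible of it).
The state is a dict: "clock": time; "joint_pos": joint angles; "qvel": joint speeds; "tau": joint torques, N m; "tool_pos": TCP position; "orientation": TCP orientation; "force": force on the tool from outside, world axes, zero at the start; "moment": the same for the moment, N m; "opening": finger opening in m.
Only numpy, scipy, OpenCV 4.12 (cv2) and the standard library are available. Lean on these libraries where they do the work, as an engineer would, in place of code of your own. Each camera call takes 0.05 s, during which the arm holds its last target. There are 200 camera calls.

## Working session

There is one attempt and no reset: what is moved stays moved. The work goes in short steps, Python scripts to look and compute and a tool call to move; the robot and the scene stay as the last step left them, time stands still between calls to the robot, and variables do not carry over. Pictures are saved under pics/ and viewed, about 8 in all and at most 12, crops included, and the job is handed in when it is done.

Besides the shell and the picture viewer there is one more tool, called in YAML: its name, and indented under it one key for each argument. carry_out: Moves the arm, as the interface text tells. Its arguments: {"type":"object","properties":{"increments":{"type":"array"}},"required":["increments"]}

```bash
mkdir -p pics; ls; cat > h.py <<'E'
import numpy as np, cv2
from plant import ctrl
np.set_printoptions(precision=4,suppress=True)
def proj(s,P):
    return cv2.projectPoints(np.array(P,float).reshape(-1,1,3),np.array(s["rvec"],float),np.array(s["tvec"],float),np.array(s["intrinsics"],float),np.array(s["dist"],float))[0].reshape(-1,2)
def ray(s,uv):
    n=cv2.undistortPoints(np.array(uv,float).reshape(-1,1,2),np.array(s["intrinsics"],float),np.array(s["dist"],float)).reshape(-1,2)
    R=cv2.Rodrigues(np.array(s["rvec"],float))[0]; t=np.array(s["tvec"],float).ravel()
    return -R.T@t, np.c_[n,np.ones(len(n))]@R
def onz(s,uv,z):
    c,d=ray(s,uv); return c+d*((z-c[2])/d[:,2])[:,None]
E
python3 - <<'E'
from h import *
print(ctrl.get_obs(), ctrl.pinch_z)
for n in ("top","side"):
    s=ctrl.snapshot(n); cv2.imwrite(f"pics/{n}0.png",s["pixels"])
    print(n,"cam",ray(s,[[280,210]]))
    for l in ["manifold","outlet_a","nozzle","nozzle_tube","collar_a","spray_gun","brush_jar","paint_tin","palette_knife"]:
        try:
            r=ctrl.search_frame(s,l); print(l,[(np.array(x["centre"]).round(3),round(x["confidence"],2)) for x in r])
        except Exception as e: print(l,e)
E
```

```text
pics
{'clock': 0.0, 'joint_pos': array([ 93.3388,  20.5937,   0.6316,  -0.0206, -70.133 , -16.5047]), 'qvel': array([-0.0075,  0.1094, -0.0748,  0.0012, -0.0016, -0.1028]), 'tau': array([  0.0006, -58.2718,  29.3067,   6.9979,   0.0071,  -0.0001]), 'tool_pos': array([0.1537, 0.6568, 0.2256]), 'orientation': array([-179.9916,   -0.0967, -103.1729]), 'force': array([-0.3677,  0.2735, -0.0423]), 'moment': array([-0.0194,  0.0497,  0.045 ]), 'opening': 0.08756920709150466} 0.0188
top cam (array([0.51  , 0.0323, 1.0428]), array([[ 0.0785, -0.0072, -0.997 ]]))
manifold [(array([0.595, 0.023, 0.035]), 0.68)]
outlet_a [(array([0.593, 0.024, 0.04 ]), 0.98)]
nozzle []
nozzle_tube []
collar_a [(array([0.615, 0.058, 0.085]), 0.47), (array([ 0.568, -0.025,  0.089]), 0.44)]
spray_gun [(array([0.478, 0.376, 0.2  ]), 0.95)]
brush_jar []
paint_tin [(array([ 0.685, -0.332,  0.111]), 0.71)]
palette_knife [(array([ 0.45 , -0.365,  0.008]), 0.76), (array([0.68 , 0.323, 0.105]), 0.57)]
side cam (array([0.3729, 0.6139, 0.7711]), array([[ 0.2001, -0.6576, -0.7264]]))
manifold [(array([0.59 , 0.05 , 0.037]), 0.88)]
outlet_a [(array([0.592, 0.052, 0.038]), 0.91)]
nozzle [(array([0.673, 0.343, 0.103]), 0.67), (array([ 0.569, -0.02 ,  0.105]), 0.57)]
nozzle_tube [(array([ 0.569, -0.021,  0.106]), 0.56)]
collar_a [(array([0.607, 0.07 , 0.088]), 0.49), (array([ 0.571, -0.018,  0.082]), 0.45)]
spray_gun [(array([0.473, 0.396, 0.2  ]), 0.59)]
brush_jar [(array([0.674, 0.344, 0.105]), 0.82)]
paint_tin [(array([ 0.681, -0.314,  0.084]), 0.64), (array([0.594, 0.052, 0.038]), 0.56)]
palette_knife [(array([ 0.42 , -0.351,  0.008]), 0.61)]
```

View pics/top0.png

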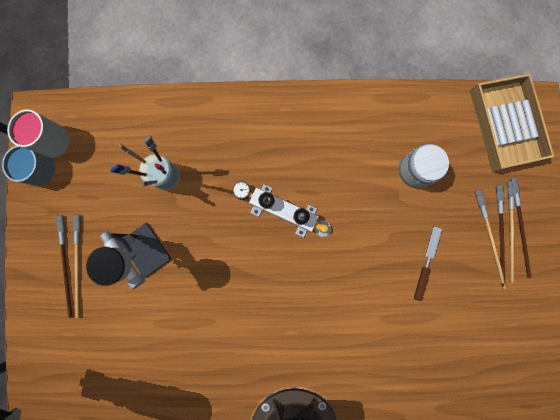

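View pics/side0.png

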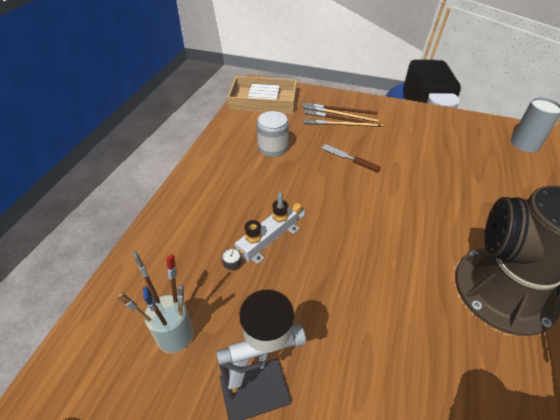

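The top picture shows the manifold at (285,208), with its gauge at (242,190) and its elbow at (323,228). The nozzle stands in the outlet nearer the elbow: collar at (303,216) in the top view, (280,210) in the side view. The free outlet is at (267,200). Next I refine the pose with a two-camera fit.

```bash
cat > fit.py <<'E'
from h import *
from scipy.optimize import least_squares
S={n:ctrl.snapshot(n) for n in ("top","side")}
a0=np.array([.5695,-.0215]); b0=np.array([.611,.064])
th=np.linspace(0,2*np.pi,48,endpoint=False)
circ=lambda c,r,z: np.c_[c[0]+r*np.cos(th),c[1]+r*np.sin(th),np.full(48,z)]
out=[]
for n,s in S.items():
    for l in ("collar_a","nozzle","manifold"):
        for x in ctrl.outline_of(s,l)[:3]:
            m=x["pixels"]; v,u=np.nonzero(m); print(n,l,round(x["confidence"],2),"cent",u.mean().round(1),v.mean().round(1),"bbox",u.min(),u.max(),v.min(),v.max(),m.sum())
    img=s["pixels"].copy()
    c=proj(s,[[*((a0+b0)/2),.06]])[0].astype(int); k=6 if n=="top" else 5
    x0,y0=c[0]-45,c[1]-48
    big=cv2.resize(img[y0:y0+96,x0:x0+90],None,fx=k,fy=k,interpolation=cv2.INTER_CUBIC) if 0 else cv2.resize(img[y0:y0+96,x0:x0+66+24],(400,427),interpolation=cv2.INTER_CUBIC)
    f=400/90
    for cc in (a0,b0):
        p=proj(s,circ(cc,.02,.084)); q=((p-[x0,y0]+.5)*f-.5)
        cv2.polylines(big,[q.round().astype(int)],True,(0,255,0),1)
    p=proj(s,[[*a0,.084],[*a0,.1285]]); q=((p-[x0,y0]+.5)*f-.5).round().astype(int)
    cv2.line(big,tuple(map(int,q[0])),tuple(map(int,q[1])),(0,0,255),1)
    out.append(big); print(n,"crop",x0,y0)
cv2.imwrite("pics/crop0.png",np.hstack(out))
E
python3 fit.py
```

```text
top collar_a 0.73 cent 301.1 215.9 bbox 293 309 208 224 192
top nozzle 0.45 cent 281.5 208.8 bbox 233 329 181 236 1919
top manifold 0.59 cent 281.2 208.9 bbox 232 330 181 236 2030
top crop 236 160
side collar_a 0.72 cent 252.7 228.8 bbox 245 260 221 236 164
side collar_a 0.45 cent 278.5 209.9 bbox 273 285 203 215 96
side collar_a 0.18 cent 272.4 133.7 bbox 257 287 111 156 1240
side nozzle 0.61 cent 279.6 200.0 bbox 276 283 193 208 96
side manifold 0.62 cent 262.1 235.1 bbox 221 303 202 269 2288
side crop 220 174
```

View pics/crop0.png

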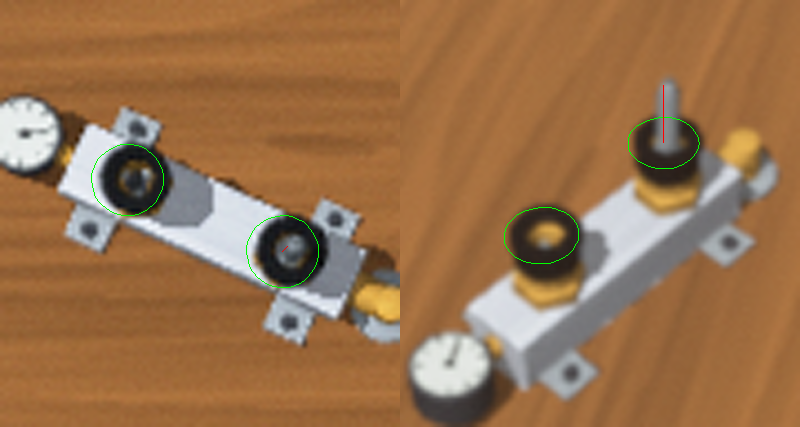

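The overlay sits about 1.3 px too far left in the top view (ring centres at crop (134,180) and (289,251)). In the side view it is about 1 px too far left and slightly low. I'll fit x, y and yaw from the dark rings, using several averaged frames.

```bash
cat > fit2.py <<'E'
from h import *
from scipy.optimize import least_squares
th=np.linspace(0,2*np.pi,72,endpoint=False)
def grab(n,k=4):
    ss=[ctrl.snapshot(n) for _ in range(k)]; s=dict(ss[-1]); s["g"]=np.mean([cv2.cvtColor(x["pixels"],cv2.COLOR_BGR2GRAY) for x in ss],0).astype(np.float32); return s
def samp(s,P):
    p=proj(s,P).astype(np.float32); return cv2.remap(s["g"],p[:,:1],p[:,1:],cv2.INTER_CUBIC).ravel()
# manifold block top edges (z=.04, +-22, +-90) and collar rim: contrast inside/outside
def pts(q,loc):
    c,s_=np.cos(q[2]),np.sin(q[2]); return np.c_[q[0]+c*loc[:,0]-s_*loc[:,1], q[1]+s_*loc[:,0]+c*loc[:,1], loc[:,2]]
def ring(r,y): return np.c_[r*np.cos(th),y+r*np.sin(th),np.full(72,.084)]
def cost(q,S):
    J=0
    for s,off in zip(S,(q[3:5],q[5:7])):
        for y in (.048,-.048):
            for d in (.0025,):
                for r,sg in ((.02,1),(.010,.0)):
                    o=samp_off(s,pts(q,ring(r+d,y)),off); i=samp_off(s,pts(q,ring(r-d,y)),off)
                    J+=sg*np.clip(o-i,-60,60).mean()
    return J
def samp_off(s,P,off):
    p=(proj(s,P)+off).astype(np.float32); return cv2.remap(s["g"],p[:,:1],p[:,1:],cv2.INTER_CUBIC).ravel()
if __name__=="__main__":
    from scipy.optimize import minimize
    S=[grab("top"),grab("side")]
    for pair in ((0,),(1,),(0,1)):
        SS=[S[i] for i in pair]
        f=lambda v: -cost(np.r_[v[0]/1e3,v[1]/1e3,v[2]/57.3,0,0,0,0],SS)
        r=min((minimize(f,[590+a,20+b,154+c],method="Nelder-Mead",options=dict(initial_simplex=np.array([[590+a,20+b,154+c],[593+a,20+b,154+c],[590+a,23+b,154+c],[590+a,20+b,157+c]]))) for a,b,c in ((0,0,0),(2,-2,1),(-2,2,-1),(2,2,1))),key=lambda r:r.fun)
        q=r.x; t=q[2]/57.3; ey=np.array([-np.sin(t),np.cos(t)])
        print(pair,q.round(2),-r.fun,"A",(q[:2]+48*ey).round(1),"B",(q[:2]-48*ey).round(1))
E
python3 fit2.py
```

```text
(0,) [590.78  15.91 154.34] 120.0 A [570.  -27.4] B [611.6  59.2]
(1,) [588.83  18.72 154.23] 76.14164733886719 A [568.  -24.5] B [609.7  61.9]
(0, 1) [589.42  17.7  154.1 ] 192.2107696533203 A [568.4 -25.5] B [610.4  60.9]
```

carry_out:
  increments:
    - [0, 0, 0, 0, 0, 60, 0]
    - [0, 0, 0, 0, 0, 120, 0]
    - [0, 0, 0, 0, 0, 150, 0]
    - [0, 0, -10, 30, -50, 150, 0]
    - [0, 0, -20, 62, -101, 150, 0]
    - [0, 0, -30, 93, -151, 150, 0]
    - [0, 0, -40, 124, -202, 150, 0]
    - [0, 0, -50, 156, -253, 150, 0]
    - [0, 0, -60, 187, -304, 150, 0]
    - [0, 0, -70, 219, -355, 150, 0]
    - [0, 0, -80, 250, -406, 150, 0]
    - [0, 0, -90, 281, -457, 150, 0]
    - [0, 0, -100, 313, -508, 150, 0]
    - [0, 0, -102.7, 344, -559, 150, 0]
    - [0, 0, -102.7, 375, -610, 150, 0]
    - [0, 0, -102.7, 406, -660, 100, 0]
    - [0, 0, -102.7, 415, -678, 60, 0.5]
    - [0, 0, -102.7, 415, -678, 20, 0.7]
    - [0, 0, -102.7, 415, -678, 20, 0.7]

```text
clock: 4.18
tool_pos: [0.567, -0.0216, 0.2437]
orientation: [-179.8, -0.3, 154.1]
force: [0.1, 0.2, 0.9]
opening: 0.0636
```

Both cameras agree on a yaw of about 154.2°, and the centres agree within 3 mm. I'm moving to just above the nozzle to compare the fingertips with it at close range.

carry_out:
  increments:
    - [0, 0, 0, 2, -4, -50, 0.7]
    - [0, 0, 0, 2, -4, -98, 0.7]
    - [0, 0, 0, 2, -4, -98, 0.7]
    - [0, 0, 0, 2, -4, -98, 0.7]

```text
clock: 4.68
tool_pos: [0.5727, -0.0243, 0.1517]
orientation: [179.9, 0.2, 154.2]
force: [0.0, 0.3, 0.8]
opening: 0.0281
```

```bash
cat > look.py <<'E'
from h import *; import sys
o=ctrl.get_obs(); T=o["tool_pos"]; print(T,o["orientation"],o["force"],o["opening"])
t=np.radians(154.2); ex=np.array([np.cos(t),np.sin(t),0]); ey=np.array([-np.sin(t),np.cos(t),0])
out=[]
for n in ("top","side"):
    s=ctrl.snapshot(n); c=proj(s,[[.58,0.0,.1]])[0].astype(int); x0,y0=c[0]-40,c[1]-45
    f=400/80; big=cv2.resize(s["pixels"][y0:y0+90,x0:x0+80],(400,450),interpolation=cv2.INTER_CUBIC)
    P=lambda X:[tuple(map(int,q)) for q in ((proj(s,X)-[x0,y0]+.5)*f-.5).round()]
    h=o["opening"]/2
    for sg in (1,-1):
        q=P([T+sg*h*ex+9.5e-3*ey,T+sg*h*ex-9.5e-3*ey]); cv2.line(big,q[0],q[1],(0,255,0),1)
    for A in (np.array([.5692,-.0259,.084]),):
        q=P([A,A+[0,0,float(sys.argv[2])]]); cv2.line(big,q[0],q[1],(0,0,255),1)
    out.append(big)
cv2.imwrite(f"pics/{sys.argv[1]}.png",np.hstack(out))
E
python3 look.py near1 .0445
```

```text
[ 0.5727 -0.0243  0.1517] [179.9087   0.1967 154.211 ] [0.0058 0.2834 0.7759] 0.028106782250733348
```

View pics/near1.png

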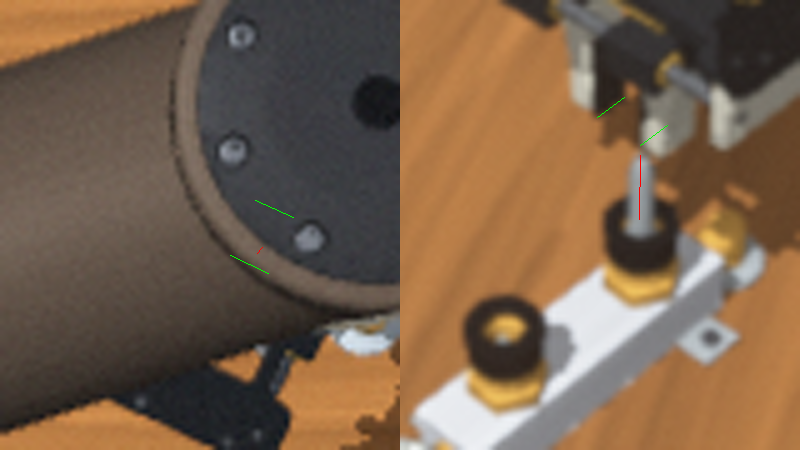

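The side view shows the finger tips where forward kinematics puts them: near fingertip at (655,150), nozzle tip at (641,153) in line with the red axis. The arm blocks the top view. I'll let it settle and then descend around the nozzle to just above the collar.

carry_out:
  increments:
    - [0, 0, 0, -2, -1, 0, 0.7]
    - [0, 0, 0, -2, -1, 0, 0.7]
    - [0, 0, 0, -2, -1, 0, 0.7]
    - [0, 0, 0, -2, -1, 0, 0.7]

```text
clock: 5.28
tool_pos: [0.5688, -0.0258, 0.1486]
orientation: [180.0, 0.0, 154.1]
force: [1.8, 0.7, -0.5]
opening: 0.0264
```

carry_out:
  increments:
    - [0, 0, 0, 0, 0, -20, 0.7]
    - [0, 0, 0, 0, 0, -40, 0.7]
    - [0, 0, 0, 0, 0, -56, 0.7]
    - [0, 0, 0, 0, 0, -60, 0.7]
    - [0, 0, 0, 0, 0, -60, 0.7]
    - [0, 0, 0, 0, 0, -60, 0.7]
    - [0, 0, 0, 0, 0, -60, 0.7]

```text
clock: 6.15
tool_pos: [0.5691, -0.0257, 0.0892]
orientation: [180.0, 0.0, 154.1]
force: [-0.2, 0.2, 1.0]
opening: 0.0263
```

```bash
python3 look.py near2 .0445
```

```text
[ 0.5691 -0.0257  0.0892] [179.9598   0.0499 154.1406] [-0.2321  0.2285  1.0244] 0.02632504623885181
```

View pics/near2.png

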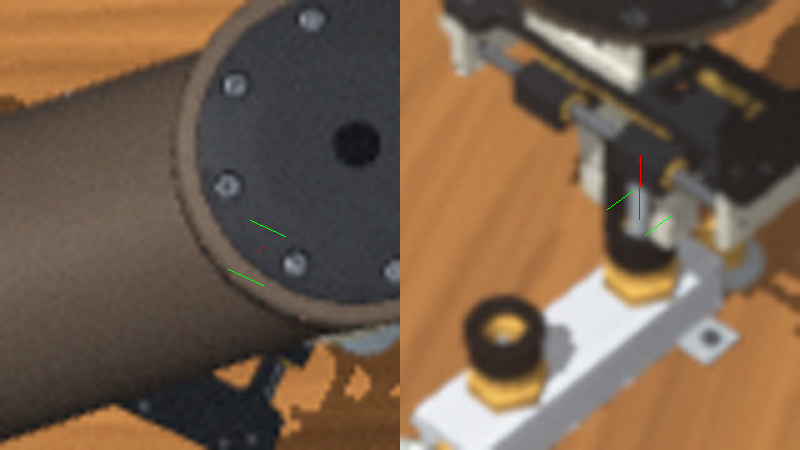

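The nozzle at (636,210) stands between the two fingers, just above collar A. I'm pressing in small steps and watching the force.

carry_out:
  increments:
    - [0, 0, 0, 0, 0, -3, 0.7]
    - [0, 0, 0, 0, 0, -5, 0.7]
    - [0, 0, 0, 0, 0, -7, 0.7]
    - [0, 0, 0, 0, 0, -7, 0.7]
    - [0, 0, 0, 0, 0, -7, 0.7]

```text
clock: 6.88
tool_pos: [0.5689, -0.0258, 0.0823]
orientation: [180.0, 0.0, 154.2]
force: [-2.9, 0.7, 9.5]
opening: 0.0261
```

carry_out:
  increments:
    - [0, 0, 0, 0, 0, -1, 0.7]
    - [0, 0, 0, 0, 0, -2, 0.7]
    - [0, 0, 0, 0, 0, -2, 0.7]
    - [0, 0, 0, 0, 0, -2, 0.7]

```text
clock: 7.38
tool_pos: [0.5689, -0.0258, 0.0806]
orientation: [180.0, 0.0, 154.2]
force: [-3.8, 0.8, 10.9]
opening: 0.0262
```

carry_out:
  increments:
    - [0, 0, 0, 0, 0, -0.6, 0.7]
    - [0, 0, 0, 0, 0, -1, 0.7]
    - [0, 0, 0, 0, 0, -1, 0.7]
    - [0, 0, 0, 0, 0, -1, 0.7]

```text
clock: 7.88
tool_pos: [0.569, -0.0258, 0.0799]
orientation: [180.0, 0.1, 154.2]
force: [-5.0, 1.6, 13.3]
opening: 0.0262
```

```bash
python3 look.py near3 .055
```

```text
[ 0.569  -0.0258  0.0799] [179.9872   0.0518 154.1678] [-4.958   1.5723 13.3008] 0.026194705141200914
```

View pics/near3.png

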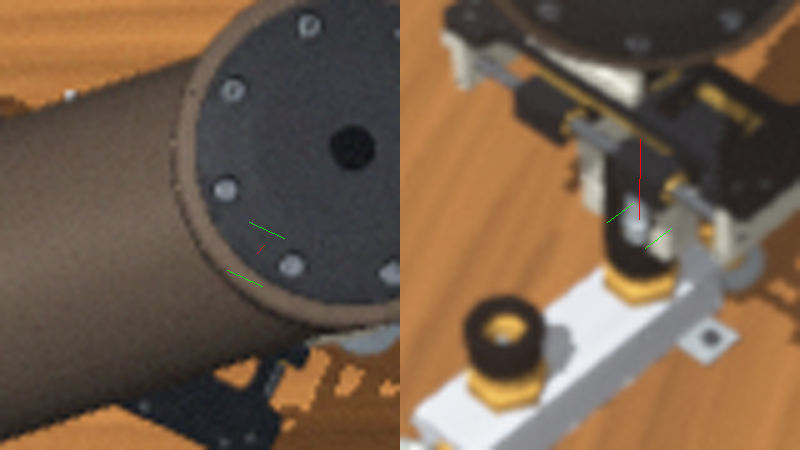

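carry_out:
  increments:
    - [0, 0, 0, 0, 0, -0.5, 0.7]
    - [0, 0, 0, 0, 0, -0.5, 0.7]
    - [0, 0, 0, 0, 0, -0.5, 0.7]
    - [0, 0, 0, 0, 0, -0.5, 0.7]

```text
clock: 8.48
tool_pos: [0.5689, -0.0258, 0.0793]
orientation: [180.0, 0.0, 154.2]
force: [-3.5, 1.7, 11.9]
opening: 0.0263
```

carry_out:
  increments:
    - [0, 0, 0, 0, 0, 6, 0.7]
    - [0, 0, 0, 0, 0, 14, 0.7]
    - [0, 0, 0, 0, 0, 22, 0.7]
    - [0, 0, 0, 0, 0, 22, 0.7]
    - [0, 0, 0, 0, 0, 22, 0.7]

```text
clock: 9.1
tool_pos: [0.5686, -0.0258, 0.0999]
orientation: [-180.0, -0.0, 154.1]
force: [0.2, -0.6, 0.4]
opening: 0.0262
```

```bash
python3 look.py near4 .055
```

```text
[ 0.5686 -0.0258  0.0999] [-179.9979   -0.0112  154.1286] [ 0.2371 -0.6322  0.403 ] 0.026217596665731386
```

View pics/near4.png

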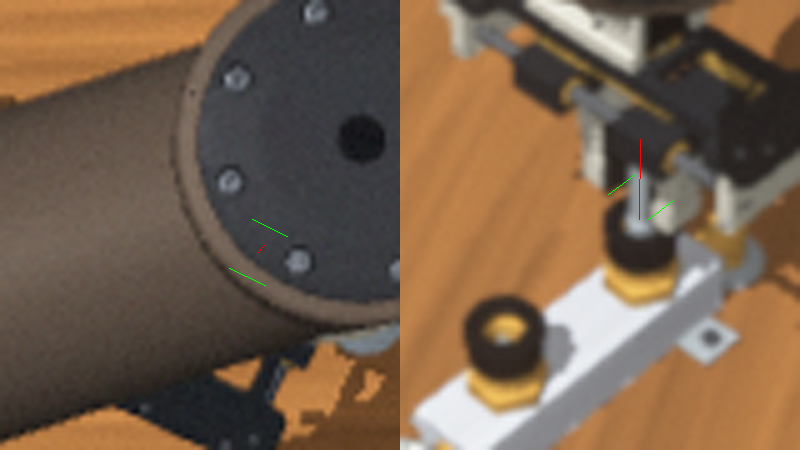

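The collar is back up and the thicker guide of the nozzle now shows above it at (638,222), so the nozzle is free. I'm gripping with the TCP 41 mm above its underside.

carry_out:
  increments:
    - [0, 0, 0, 0, 0, 0, 0.8]
    - [0, 0, 0, 0, 0, 0, 0.85]
    - [0, 0, 0, 0, 0, 0, 0.9]
    - [0, 0, 0, 0, 0, 0, 0.95]
    - [0, 0, 0, 0, 0, 0, 1]
    - [0, 0, 0, 0, 0, 0, 1]

```text
clock: 9.95
tool_pos: [0.5687, -0.0258, 0.1]
orientation: [-180.0, -0.0, 154.1]
force: [-1.1, 0.2, -0.2]
opening: 0.0119
```

carry_out:
  increments:
    - [0, 0, 0, 0, 0, 6, 1]
    - [0, 0, 0, 0, 0, 12, 1]
    - [0, 0, 0, 0, 0, 20, 1]
    - [0, 0, 0, 0, 0, 30, 1]
    - [0, 0, 0, 0, 0, 45, 1]
    - [0, 0, 0, 0, 0, 60, 1]
    - [0, 0, 0, 0, 0, 70, 1]
    - [0, 0, 0, 0, 0, 70, 1]
    - [0, 0, 0, 0, 0, 70, 1]

```text
clock: 11.08
tool_pos: [0.5684, -0.0258, 0.1697]
orientation: [-180.0, -0.0, 154.1]
force: [0.6, -0.2, -1.5]
opening: 0.0121
```

```bash
cat > look2.py <<'E'
from h import *
import sys
o=ctrl.get_obs(); T=o["tool_pos"]; print(T,o["orientation"],o["force"],o["opening"])
s=ctrl.snapshot("side"); U=T-[0,0,.041]; c=proj(s,[[.58,0.0,.13]])[0].astype(int); x0,y0=c[0]-50,c[1]-50
f=6; big=cv2.resize(s["pixels"][y0:y0+100,x0:x0+110],None,fx=f,fy=f,interpolation=cv2.INTER_CUBIC)
P=lambda X:[tuple(map(int,q)) for q in ((proj(s,X)-[x0,y0]+.5)*f-.5).round()]
B=np.array([.6108,.0606,.084])
q=P([U,U+[0,0,.04],B,B+[0,0,-.02]]); cv2.line(big,q[0],q[1],(0,0,255),1); cv2.circle(big,q[2],3,(0,255,0),1)
th=np.linspace(0,6.28,60); cv2.polylines(big,[np.array(P(np.c_[B[0]+.02*np.cos(th),B[1]+.02*np.sin(th),0*th+.084]))],True,(0,255,0),1)
cv2.imwrite(f"pics/{sys.argv[1]}.png",big)
E
python3 look2.py lift
```

```text
[ 0.5684 -0.0258  0.1697] [-179.986    -0.0349  154.1256] [ 0.6478 -0.1996 -1.4898] 0.012064874536568515
```

View pics/lift.png

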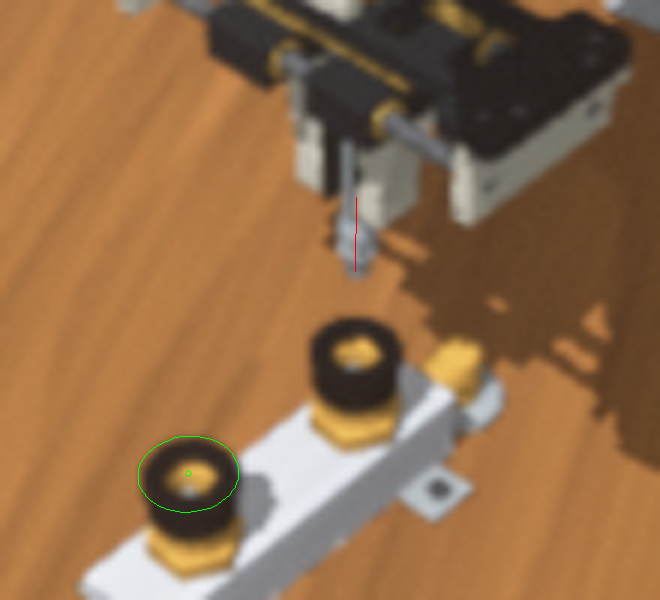

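The nozzle is out and upright, its axis agreeing with the red line at (355,270). Outlet B's ring, centred at (190,473), agrees with the predicted green circle. I'm shifting by 96 mm along the manifold's axis, (41.8, 86.4) mm, and descending to just above B.

carry_out:
  increments:
    - [0, 0, 0, 14, 28.8, 0, 1]
    - [0, 0, 0, 28, 57.6, 0, 1]
    - [0, 0, 0, 41.8, 86.4, 0, 1]
    - [0, 0, 0, 41.8, 86.4, 0, 1]
    - [0, 0, 0, 41.8, 86.4, -20, 1]
    - [0, 0, 0, 41.8, 86.4, -35, 1]
    - [0, 0, 0, 41.8, 86.4, -40, 1]
    - [0, 0, 0, 41.8, 86.4, -40, 1]
    - [0, 0, 0, 41.8, 86.4, -40, 1]

```text
clock: 12.25
tool_pos: [0.611, 0.0606, 0.1307]
orientation: [180.0, 0.0, 154.1]
force: [0.2, -1.0, -0.1]
opening: 0.0122
```

```bash
python3 look2.py overb
```

```text
[0.611  0.0606 0.1307] [179.9686   0.0427 154.134 ] [ 0.2215 -1.0332 -0.0888] 0.01221544420178827
```

View pics/overb.png

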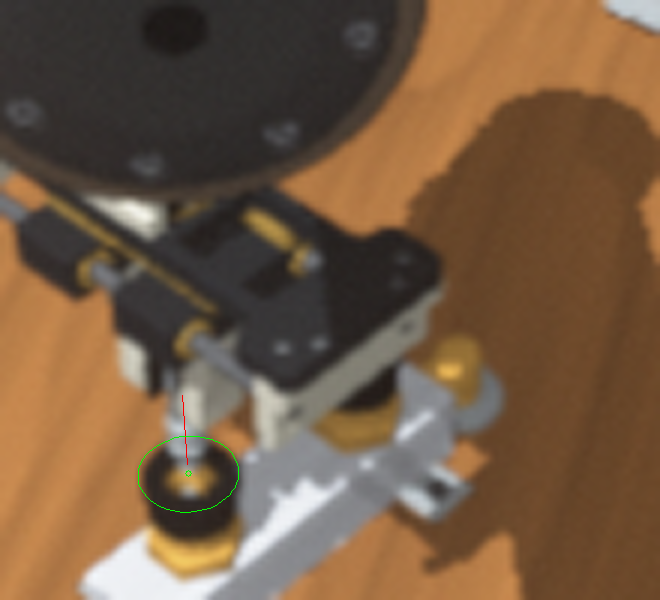

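The plug end, at about (186,467), is over B's hole at (189,473). I'm going down in feel-checked steps.

carry_out:
  increments:
    - [0, 0, 0, 0, 0, -4, 1]
    - [0, 0, 0, 0, 0, -8, 1]
    - [0, 0, 0, 0, 0, -12, 1]
    - [0, 0, 0, 0, 0, -14, 1]
    - [0, 0, 0, 0, 0, -14, 1]
    - [0, 0, 0, 0, 0, -14, 1]

```text
clock: 13.05
tool_pos: [0.6107, 0.0607, 0.1161]
orientation: [180.0, 0.0, 154.1]
force: [0.2, 0.5, -0.9]
opening: 0.0124
```

carry_out:
  increments:
    - [0, 0, 0, 0, 0, -3, 1]
    - [0, 0, 0, 0, 0, -6, 1]
    - [0, 0, 0, 0, 0, -9, 1]
    - [0, 0, 0, 0, 0, -12, 1]
    - [0, 0, 0, 0, 0, -14, 1]
    - [0, 0, 0, 0, 0, -14, 1]
    - [0, 0, 0, 0, 0, -14, 1]

```text
clock: 13.92
tool_pos: [0.6107, 0.0607, 0.1021]
orientation: [180.0, 0.0, 154.1]
force: [-0.3, -0.1, -0.9]
opening: 0.0122
```

carry_out:
  increments:
    - [0, 0, 0, 0, 0, -2, 1]
    - [0, 0, 0, 0, 0, -4, 1]
    - [0, 0, 0, 0, 0, -6, 1]
    - [0, 0, 0, 0, 0, -6, 1]
    - [0, 0, 0, 0, 0, -6, 1]

```text
clock: 14.55
tool_pos: [0.6111, 0.0606, 0.0969]
orientation: [180.0, 0.1, 154.2]
force: [-0.8, -0.1, 6.0]
opening: 0.0124
```

carry_out:
  increments:
    - [0, 0, 0, 0, 0, -1, 1]
    - [0, 0, 0, 0, 0, -2, 1]
    - [0, 0, 0, 0, 0, -3, 1]
    - [0, 0, 0, 0, 0, -3, 1]
    - [0, 0, 0, 0, 0, -3, 1]

```text
clock: 15.18
tool_pos: [0.6116, 0.0607, 0.095]
orientation: [179.9, 0.1, 154.2]
force: [-3.1, 0.4, 12.6]
opening: 0.0121
```

carry_out:
  increments:
    - [0, 0, 0, 0, 0, -0.5, 1]
    - [0, 0, 0, 0, 0, -1, 1]
    - [0, 0, 0, 0, 0, -1.5, 1]
    - [0, 0, 0, 0, 0, -1.5, 1]
    - [0, 0, 0, 0, 0, -1.5, 1]

```text
clock: 15.8
tool_pos: [0.6114, 0.0607, 0.0929]
orientation: [179.9, 0.1, 154.2]
force: [-1.6, 0.8, 8.9]
opening: 0.0123
```

carry_out:
  increments:
    - [0, 0, 0, 0, 0, -0.5, 1]
    - [0, 0, 0, 0, 0, -1, 1]
    - [0, 0, 0, 0, 0, -1.5, 1]
    - [0, 0, 0, 0, 0, -1.5, 1]
    - [0, 0, 0, 0, 0, -1.5, 1]

```text
clock: 16.42
tool_pos: [0.6115, 0.0607, 0.0914]
orientation: [179.9, 0.1, 154.2]
force: [-1.2, -0.1, 8.5]
opening: 0.0123
```

carry_out:
  increments:
    - [0, 0, 0, 0, 0, -0.5, 1]
    - [0, 0, 0, 0, 0, -1, 1]
    - [0, 0, 0, 0, 0, -1.5, 1]
    - [0, 0, 0, 0, 0, -1.5, 1]
    - [0, 0, 0, 0, 0, -1.5, 1]

```text
clock: 17.05
tool_pos: [0.6113, 0.0607, 0.0894]
orientation: [180.0, 0.1, 154.2]
force: [-1.6, -0.7, 8.0]
opening: 0.0123
```

carry_out:
  increments:
    - [0, 0, 0, 0, 0, -0.5, 1]
    - [0, 0, 0, 0, 0, -1, 1]
    - [0, 0, 0, 0, 0, -1, 1]
    - [0, 0, 0, 0, 0, -1, 1]

```text
clock: 17.55
tool_pos: [0.6114, 0.0607, 0.0887]
orientation: [179.9, 0.1, 154.2]
force: [-1.4, 0.2, 8.4]
opening: 0.0123
```

carry_out:
  increments:
    - [0, 0, 0, 0, 0, -0.8, 1]
    - [0, 0, 0, 0, 0, -0.8, 1]
    - [0, 0, 0, 0, 0, -0.8, 1]

```text
clock: 17.92
tool_pos: [0.6115, 0.0607, 0.0881]
orientation: [179.9, 0.1, 154.2]
force: [-0.5, -0.0, 10.0]
opening: 0.0122
```

Depth is about 36.5 mm and the force is just starting to rise, so it is near the bottom. I'll test the lock with a gentle upward pull.

carry_out:
  increments:
    - [0, 0, 0, 0, 0, 1, 1]
    - [0, 0, 0, 0, 0, 2, 1]
    - [0, 0, 0, 0, 0, 3, 1]
    - [0, 0, 0, 0, 0, 3, 1]
    - [0, 0, 0, 0, 0, 3, 1]

```text
clock: 18.55
tool_pos: [0.6109, 0.0607, 0.0896]
orientation: [180.0, 0.0, 154.1]
force: [3.4, -0.4, -1.5]
opening: 0.0124
```

The force fell to −1.5 N with the nozzle held, where an unlocked one would still push up with about 8 N. So it's locked. Opening and withdrawing.

carry_out:
  increments:
    - [0, 0, 0, 0, 0, 0, 0.7]
    - [0, 0, 0, 0, 0, 0, 0.5]
    - [0, 0, 0, 0, 0, 0, 0.4]
    - [0, 0, 0, 0, 0, 0, 0.4]
    - [0, 0, 0, 0, 0, 20, 0.4]
    - [0, 0, 0, 0, 0, 60, 0.4]
    - [0, 0, 0, 0, 0, 110, 0.4]
    - [0, 0, 0, 0, 0, 160, 0.4]
    - [0, 0, 0, -50, -60, 190, 0.4]
    - [0, 0, 0, -90, -120, 190, 0.4]
    - [0, 0, 0, -110, -180, 190, 0.4]
    - [0, 0, 0, -110, -220, 190, 0.4]
    - [0, 0, 0, -110, -220, 190, 0.4]
    - [0, 0, 0, -110, -220, 190, 0.4]

```text
clock: 20.3
tool_pos: [0.5003, -0.1598, 0.2797]
orientation: [180.0, -0.0, 154.0]
force: [0.8, 0.5, 0.4]
opening: 0.0523
```

```bash
python3 - <<'E'
from h import *
o=ctrl.get_obs(); print(o["clock"],o["tool_pos"],o["force"],o["opening"])
B=np.array([.6108,.0606,.084]);A=np.array([.569,-.0258,.084]); th=np.linspace(0,6.28,60); out=[]
for n in ("side","top"):
    s=ctrl.snapshot(n); c=proj(s,[[.59,.02,.08]])[0].astype(int); x0,y0=c[0]-45,c[1]-45
    f=400/90; big=cv2.resize(s["pixels"][y0:y0+90,x0:x0+90],(400,400),interpolation=cv2.INTER_CUBIC)
    P=lambda X:[tuple(map(int,q)) for q in ((proj(s,X)-[x0,y0]+.5)*f-.5).round()]
    q=P([B+[0,0,.0445],B+[0,0,.055]])
    for k,cl in zip(q,((0,255,0),(0,0,255))): cv2.circle(big,k,2,cl,-1)
    for C in (A,B): cv2.polylines(big,[np.array(P(np.c_[C[0]+.02*np.cos(th),C[1]+.02*np.sin(th),0*th+.084]))],True,(0,255,0),1)
    out.append(big); print(n,[(np.round(x["centre"],3),round(x["confidence"],2)) for x in ctrl.search_frame(s,"nozzle")])
cv2.imwrite("pics/final.png",np.hstack(out))
E
```

```text
20.3 [ 0.5003 -0.1598  0.2797] [0.8479 0.4802 0.4172] 0.05232903655139793
side []
top [(array([0.612, 0.057, 0.12 ]), 0.59)]
```

View pics/final.png

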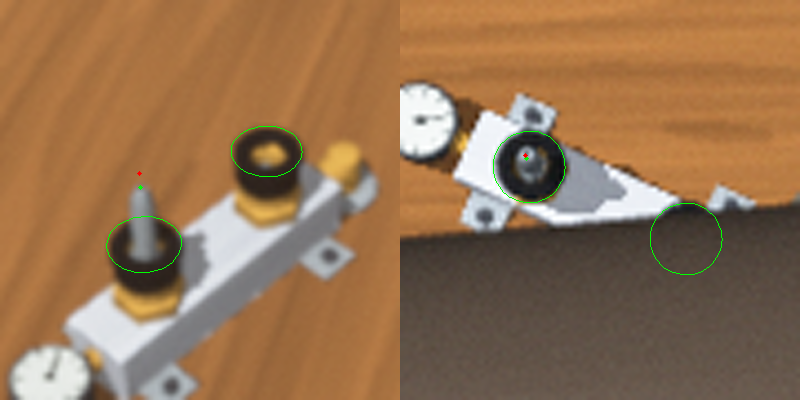

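The nozzle tip is at (140,186), on the green mark for the locked height (44.5 mm) and well below the red mark for loose. Both collar rims match their rest circles, and the gripper is clear. Handing in.

```bash
python3 -c "
from plant import ctrl
print(ctrl.close_job())"
```

```text
the job is handed in; nothing more can be done
None
```

The nozzle is now locked in the free outlet (B), both collars are up, and the job is handed in; it took about 20 s of the 64 s allowed.

- **Release:** I pressed collar A down about 4.7 mm with the fingertips on both sides of the nozzle. The highest force I read was about 13 N. The nozzle then stood free, and I drew it straight up.
- **Insertion:** I moved it 96 mm along the manifold and pushed it straight down into B. The highest reading there was about 13 N. The push dropped as the ridge passed the jaws, and I stopped close to the bottom at about 10 N.
- **Lock checks:** On a gentle pull the force went from +10 N to −1.5 N after about 1.5 mm, which means the jaws hold it. In the last side view the nozzle tip is at the locked height, 44.5 mm above the collar, not the loose height.
- **Surroundings:** The gripper is open and clear of everything. I never approached the spray gun, brush jar, paint tin or palette knife.

**Disagreements and gaps:**
- The two cameras differed by up to 3 mm on the manifold's position, so I used a value between them, and the feel of the insertion bore it out.
- In the last side picture the network did not find the nozzle. In the top picture it did, at B.
- Collar A was hidden from the top camera at the end, so only the side view confirms it is up.

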